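# Face up the soap rack and click its sliding stop home

### The job

Face up the soap rack using only pushes of the fingertips: first push the bar that sticks out at the side back into the row until it stands against the fence like the others. Then push the sliding stop from behind along its rail, past the notches it does not need, until it has closed the four bars up against the front lip and its plunger has clicked into the notch just behind the last bar; come away and leave it clicked in. Do not force the stop once the row is closed, do not lift or tip any bar, and leave the candles and the gift box beside the rack where they stand.

Things in the scene. Friction and masses are not known exactly. Their poses are not given: they have to be found in the camera images.
- rack: wooden counter rack for soap bars, fixed, 270 x 115 mm. Origin at table height; x runs along the row to the front lip, y to the open side, z up. Floor's top at z 14 mm, x -135 to 135, y -62 to 53. A fence with the stop's rail on it closes the side at -y (inner face y -44 mm); the side at +y has no wall. Four bars against the lip fill x 11 to 123 mm
- rail (a point): middle of the rail's top, rack (0, -52, 47) mm. The light metal rail on the fence is 16 mm wide; seven notches 10 mm wide are cut across it at a pitch of 28.5 mm, one for each number of bars (1 to 7, counted from the lip)
- lip (a point): middle of the front lip's inner face, rack (123, 4, 30) mm. The lip is 12 mm thick and its top is at z 46 mm
- stop (a joint): travel of the stop along the rack's x, m; grows towards the lip, stays where left. Its front face is at rack x = -0.0765 + value. Notches at 0 (seven bars), 0.0285 (six), 0.0570 (five), 0.0855 (four), 0.1140. Starts at 0.006 to 0.036. Sliding takes 1 to 2 N, each bar pushed up to 1 N more, leaving a notch 5 to 10 N; within 2 mm of a notch it is drawn in. Four closed bars block it at 0.0875
- stop_push (a point): centre of the back face (44 mm wide, z 16 to 52 mm) of the black thumb block on the back of the stop, 18 mm behind the stop's front face, rack y 4 mm, z 40 mm: push here along the rack's +x. The stop's metal plate, 4 mm thick, spans rack y -40 to 44, z 16 to 66 mm
- plunger (a joint): drop of the stop's spring plunger, m: about 0.0005 while its roller rides on top of the rail, about 0.003 when it has dropped into a notch. It sits in the black saddle (32 mm long) that rides on the rail at the stop's end (rack y -64 to -40 mm); its steel head over a brass barrel reaches z 78 mm and sinks with it
- facing: cork facing on the front of the stop, 2 mm thick, 80 x 44 mm, which meets the last bar; its front is the stop's front face. Origin: its centre, 1 mm behind that face. The fingers have no business here: the stop is pushed from behind
- soap_a: wrapped soap bar, 120 g, standing on its long edge: 56 mm high, 86 across the row, 28 thick. Origin: middle of the large face towards the stop (28 mm above the rack's floor); own z axis to the lip, x up, y to the fence. One of the four (third from the lip, any name) sticks out 22 to 34 mm to the open side; the rest are within 4 mm of the fence (at it, origin at rack y -1 mm); gaps of up to 16 mm
- soap_b: wrapped soap bar, 120 g, standing on its long edge: 56 mm high, 86 across the row, 28 thick. Origin: middle of the large face towards the stop (28 mm above the rack's floor); own z axis to the lip, x up, y to the fence. One of the four (third from the lip, any name) sticks out 22 to 34 mm to the open side; the rest are within 4 mm of the fence (at it, origin at rack y -1 mm); gaps of up to 16 mm
- soap_c: wrapped soap bar, 120 g, standing on its long edge: 56 mm high, 86 across the row, 28 thick. Origin: middle of the large face towards the stop (28 mm above the rack's floor); own z axis to the lip, x up, y to the fence. One of the four (third from the lip, any name) sticks out 22 to 34 mm to the open side; the rest are within 4 mm of the fence (at it, origin at rack y -1 mm); gaps of up to 16 mm
- soap_d: wrapped soap bar, 120 g, standing on its long edge: 56 mm high, 86 across the row, 28 thick. Origin: middle of the large face towards the stop (28 mm above the rack's floor); own z axis to the lip, x up, y to the fence. One of the four (third from the lip, any name) sticks out 22 to 34 mm to the open side; the rest are within 4 mm of the fence (at it, origin at rack y -1 mm); gaps of up to 16 mm
- glass_votive: clear glass votive candle, 64 mm across, 71 mm high. Stands beside the rack and is to be left alone. Origin: centre of its underside
- gift_box: small green lidded gift box, 53 x 54 x 53 mm. Stands beside the rack and is to be left alone. Origin: centre of its underside
- plum_jar: jar candle with a wooden lid, 66 mm across, 91 mm high. Stands beside the rack and is to be left alone. Origin: centre of its underside
Things that resemble listed ones, but are neither listed nor needed, are in the scene too. Leave any blue or red look-alike of the soap_d alone. Leave any green look-alike of the soap_a alone.

How it is judged:
By the outcome, as a careful person would: the job done as asked, in the order asked, and still so for the second after the job is handed in, with the robot touching nothing.
It also fails if it takes over 67 s, if anything falls off the work surface, if the arm or the gripper's body presses on something with over 40 N, if the wrist force passes 120 N, or if a joint passes its speed limit or range.

### The arm

A 7-joint arm with a two-finger parallel gripper is mounted at the origin on a cart in front of the work surface, level with it; the furniture and walls round the work are solid. World frame = base frame: x ahead of the robot, y to its left, z up, the work surface at z = 0. Lengths are in m, angles in rad, forces in N, time in s.
With the tool pointing down it reaches from about 0.35 to 0.9 m from the base axis. Payload 8.1 kg.
Tool frame: the origin (TCP) lies at the very end of the fingers, on their centre line; the grasp point (between the pads) lies 19 mm behind it (arm.tcp_to_grasp is the z of the grasp point in the tool frame, in m); z points along the fingers, y is the line along which they close (so a half turn about z gives the same grasp; the last joint's range is limited). The gripper opens to 92 mm and grips with 3 to 60 N. Pads are 19 mm wide; open, the fingers measure 130 mm over their backs; the gripper's body (75 mm by 190 mm) begins 47 mm behind the grasp point.
Start: joints at [-0.103, 0.434, 0.025, 1.573, -0.012, 1.134, -0.075], TCP at [0.625, -0, 0.198] pointing down, gripper open.
Joint ranges: [-2.62, 2.62], [-0.44, 2.09], [-1.27, 1.32], [0.08, 2.57], [-1.32, 4.46], [0.12, 2], [-2.74, 2.74]. Speed limits (rad/s): [2.22, 2.22, 3.01, 3.01, 3.14, 3.14, 3.14].

### API

Orientations are given as a rotation vector (axis times angle).
In Python, from cell import readout, vision, sign_off, arm gives the robot as it stands. The module is installed in compiled form; this text tells all that it offers.
- The arm moves only by the shell command python3 -m creep 'ROWS' [FORCE]. ROWS is JSON, a list of rows, each a list of 5 numbers: the shift along the tool's x, y, z in units of 4 cm (1.0 is 4 cm), then the turn about the tool's z in units of 4 degrees (1.0 is 4 degrees), then the opening, from 0 (shut) to 1 (fully open). A call has 1 to 12 rows; each row shifts and turns the commanded pose from where the row before left it, along the tool's axes as they then stand; what a row does not reach is not made up. A row lasts 1/8 s, in which the tool goes at most 62.5 mm and 10.7 degrees, less where a joint would pass 70% of its speed; a pose out of reach is approached as far as the arm can. A call with a number of a shift or a turn outside -1 to 1 is refused whole. A call with a gripper value outside its range is refused whole. The fingers move at their own pace and stop on an object; FORCE is the grip in N (left out, the last holds). Time passes only in rows, so rows that do not move let the fingers close. It gives the time, the measured TCP pose, the force, the opening and the grip force at its end, in the units of the state.
- readout.observe(): the state, without advancing time (a new reading comes with each control period).
- vision.get_image(name): name is "scene" or "side" or "wrist"; returns a dict with "pixels" (420x560x3 uint8, blue, green, red), "z_map" (420x560 float32, m along the optical axis (not along the pixel's ray), 0 where there is no reading), "camera_matrix" (3x3 intrinsics, pixels), "position" and "rotation" of the camera in the world. Camera axes: x right, y up, looking along -z (the intrinsics and any distortion apply to the point x, -y, -z); pixel columns grow to the right and rows downward; lengths in m; the calibration is good to about 2 mm. The wrist camera is an equidistant fisheye: a pixel r from the principal point sees the ray r / f radians off the axis. A picture is of the moment at which its call begins.
- sign_off(): hands the job in; it is judged then, once.
The state is a dict: "clock": time; "joints": joint angles; "dq": joint speeds; "joint_efforts": joint torques, N m; "position": TCP position; "ee_rot": TCP orientation; "force": force on the tool from outside, world axes, zero at the start; "ft_torque": the same for the moment, N m; "width": opening from 0.0 (shut) to 1.0 (fully open); "gripper_force": force on a finger pad.
Only numpy, scipy, OpenCV 4.12 (cv2) and the standard library are available. Lean on these libraries where they do the work, as an engineer would, in place of code of your own. Each camera call takes 0.05 s, during which the arm holds its last target. There are 200 camera calls.

## Working session

There is one attempt and no reset: what is moved stays moved. The work goes in short steps, Python scripts to look and compute and a shell command to move; the robot and the scene stay as the last step left them, time stands still between calls to the robot, and variables do not carry over. Pictures are saved under pics/ and viewed, at most 10 in all, crops included, and the job is handed in when it is done.

```bash
mkdir -p pics
cat > h.py <<'E'
import numpy as np, cv2
from cell import readout, vision, sign_off, arm
def grab(n):
    im=vision.get_image(n); np.savez(f'pics/{n}.npz',**{k:np.array(v) for k,v in im.items()}); return im
def rotm(r):
    r=np.array(r,float); return r if r.shape==(3,3) else cv2.Rodrigues(r)[0]
def pts(im):
    K=np.array(im['camera_matrix']); z=im['z_map']; v,u=np.indices(z.shape)
    p=np.stack([(u-K[0,2])/K[0,0]*z, -(v-K[1,2])/K[1,1]*z, -z],-1)
    return p@rotm(im['rotation']).T+np.array(im['position'])
E
python3 - <<'E'
from h import *
for n in('scene','side'):
    im=grab(n); cv2.imwrite(f'pics/{n}1.png',im['pixels']); print(n,im['camera_matrix'],im['position'],im['rotation'],im.keys())
print(readout.observe())
E
```

```text
scene [[429.44770479   0.         280.39705818]
 [  0.         429.44770479 214.27428305]
 [  0.           0.           1.        ]] [-0.10438866  0.73468069  0.63490126] [ 0.46760509 -1.1270346  -2.10637926] dict_keys(['pixels', 'z_map', 'camera_matrix', 'position', 'rotation'])
side [[456.95212951   0.         283.37295514]
 [  0.         456.95212951 211.21747058]
 [  0.           0.           1.        ]] [0.40570199 1.1329516  0.68044393] [ 0.06387222 -1.49216679 -2.65383518] dict_keys(['pixels', 'z_map', 'camera_matrix', 'position', 'rotation'])
{'clock': 0.1, 'joints': array([-0.1025766 ,  0.43515824,  0.02496969,  1.57396895, -0.01159339,
        1.13402459, -0.07507441]), 'dq': array([ 0.0010313 , -0.00120278, -0.00126704, -0.00262659,  0.00081367,
       -0.00036765,  0.00030042]), 'joint_efforts': array([ 2.76666542e-03, -6.69124532e+01,  9.87763703e-01, -3.15145969e+01,
       -6.05509384e-02,  3.73947364e-02,  1.19628339e-04]), 'position': array([ 6.24510115e-01, -7.05392035e-05,  1.97134758e-01]), 'ee_rot': array([-2.22087085e+00, -2.22073652e+00,  1.71118516e-03]), 'force': array([-0.02376468, -0.84505103,  1.49751978]), 'ft_torque': array([0.01823107, 0.03190829, 0.01805629]), 'gripper_force': 0.0, 'width': 0.9985925892785751}
```

View pics/scene1.png

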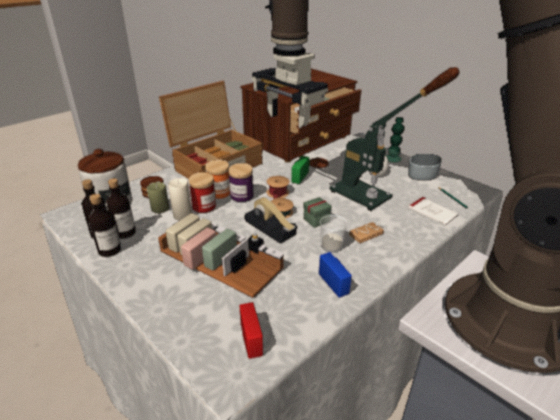

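View pics/side1.png

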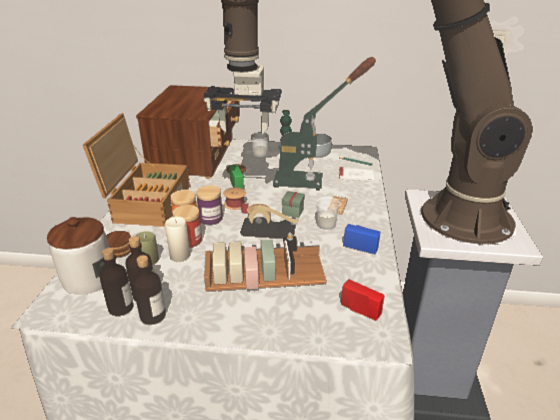

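Scene: the rack is at about (220,255), with bars cream, cream, pink and green (lip to stop) and the stop at (238,255). In the side view, the rack spans (205–325, 245–290) and the pink bar at (251,268) sticks out towards the camera. Other soap-like things are the blue block (361,239), the red block (361,300) and the green block (236,177) in the side view. All three are off the rack, so they are look-alikes to leave alone. Next I'll measure the rack and check it in one close crop.

Run:
```python
from h import *
for n in('scene','side'):
    im=dict(np.load(f'pics/{n}.npz')); P=pts(im); px=im['pixels']
    u0,u1,v0,v1=(140,300,205,300) if n=='scene' else (190,340,200,310)
    hsv=cv2.cvtColor(px,cv2.COLOR_BGR2HSV)
    sub=np.zeros(px.shape[:2],bool); sub[v0:v1,u0:u1]=1
    wood=sub&(hsv[...,0]>5)&(hsv[...,0]<20)&(hsv[...,1]>110)&(abs(P[...,2]-.014)<.005)&(im['z_map']>0)
    print(n,'floor n',wood.sum(),'zmed',np.median(P[wood][:,2]))
    q=P[wood][:,:2].astype(np.float32); r=cv2.minAreaRect(q); print(r, cv2.boxPoints(r).round(4).tolist())
    for nm,(a,b) in dict(tops=(.064,.075)).items():
        m=sub&(P[...,2]>a)&(P[...,2]<b)
        nl,lab,st,c=cv2.connectedComponentsWithStats(m.astype(np.uint8))
        for i in range(1,nl):
            if st[i,4]>8: p=P[lab==i]; print(nm,c[i].round(),st[i,4],p.mean(0).round(4),p.min(0).round(3),p.max(0).round(3),px[lab==i].mean(0).round())
im=np.load('pics/side.npz')['pixels'][190:310,180:350]; cv2.imwrite('pics/crop1.png',cv2.resize(im,None,fx=4.5,fy=4.5,interpolation=cv2.INTER_CUBIC))
```

```text
scene floor n 1624 zmed 0.013357053714708245
((0.5450451374053955, 0.2094653993844986), (0.26660507917404175, 0.31274715065956116), 12.010345458984375) [[0.382099986076355, 0.33469998836517334], [0.4472000002861023, 0.02879999950528145], [0.7080000042915344, 0.08429999649524689], [0.6428999900817871, 0.3901999890804291]]
tops [270. 207.] 84 [0.5373 0.1443 0.0689] [0.517 0.132 0.064] [0.568 0.155 0.075] [117. 159. 183.]
tops [192. 231.] 989 [0.5857 0.3361 0.0687] [0.532 0.282 0.064] [0.646 0.384 0.072] [136. 158. 184.]
tops [219. 240.] 359 [0.5172 0.3129 0.0688] [0.498 0.267 0.064] [0.541 0.354 0.072] [121. 141. 132.]
tops [255. 236.] 24 [0.4734 0.2469 0.0704] [0.47  0.242 0.064] [0.48  0.251 0.074] [ 96. 126. 146.]
tops [234. 249.] 43 [0.4747 0.3053 0.0654] [0.464 0.266 0.064] [0.485 0.342 0.068] [140. 146. 155.]
side floor n 1653 zmed 0.014616985206228561
((0.5345336198806763, 0.18711209297180176), (0.2634287178516388, 0.3822835087776184), 5.440760135650635) [[0.38530001044273376, 0.36489999294281006], [0.42149999737739563, -0.015699999406933784], [0.6837999820709229, 0.009300000034
[... 456 characters left out ...]
s [195. 223.] 46 [0.7153 0.2142 0.0693] [0.707 0.185 0.064] [0.724 0.229 0.074] [ 57.  67. 155.]
tops [290. 236.] 28 [0.4771 0.2467 0.07  ] [0.472 0.239 0.064] [0.484 0.251 0.075] [120. 157. 182.]
tops [268. 252.] 304 [0.5209 0.3136 0.0703] [0.5   0.265 0.064] [0.542 0.354 0.074] [151. 177. 169.]
tops [287. 251.] 46 [0.4784 0.2987 0.0663] [0.468 0.262 0.064] [0.489 0.34  0.069] [181. 192. 205.]
tops [219. 255.] 316 [0.6262 0.337  0.0702] [0.606 0.292 0.064] [0.65  0.377 0.074] [169. 202. 218.]
tops [235. 254.] 308 [0.5919 0.3288 0.0702] [0.573 0.282 0.064] [0.614 0.368 0.074] [169. 202. 218.]
tops [251. 259.] 321 [0.554  0.3444 0.0702] [0.533 0.295 0.064] [0.576 0.382 0.074] [161. 179. 224.]
```

View pics/crop1.png

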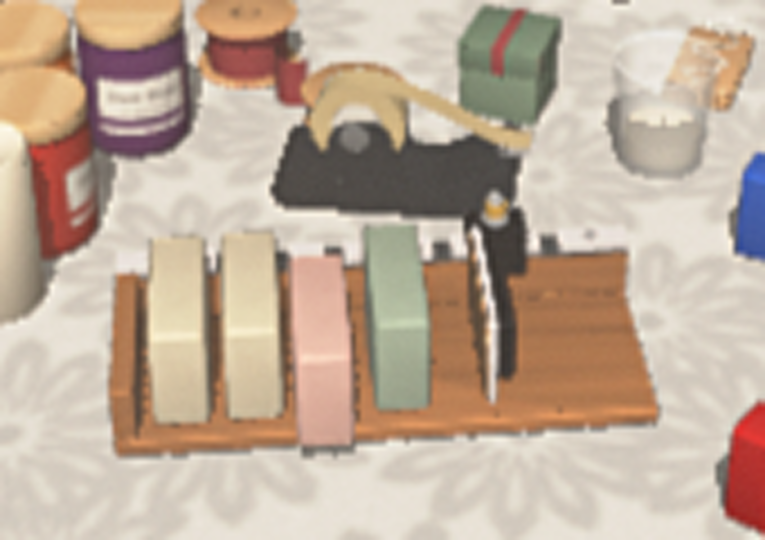

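Confirmed by the crop: the pink bar, third from the lip, sticks out on the open side (crop ~(322,350)). The stop with its black block is at (490,300), and the lip is on the left. Next I'll fit the rack pose.

```bash
cat > m.py <<'E'
from h import *
def rackfit(im):
    P=pts(im); px=im['pixels']; hsv=cv2.cvtColor(px,cv2.COLOR_BGR2HSV)
    box=(P[...,0]>.36)&(P[...,0]<.72)&(P[...,1]>.2)&(P[...,1]<.43)&(im['z_map']>0)
    wood=box&(hsv[...,0]>3)&(hsv[...,0]<20)&(hsv[...,1]>100)
    f=wood&(abs(P[...,2]-.014)<.006)
    nl,lab,st,c=cv2.connectedComponentsWithStats(f.astype(np.uint8)); 
    r=cv2.minAreaRect(P[f][:,:2].astype(np.float32))
    return P,px,hsv,box,wood,f,r
def tops(P,px,hsv,box):
    out=[]
    m=box&(P[...,2]>.066)&(P[...,2]<.074)
    nl,lab,st,c=cv2.connectedComponentsWithStats(m.astype(np.uint8),connectivity=4)
    for i in range(1,nl):
        if st[i,4]>100:
            q=P[lab==i]; out.append((px[lab==i].mean(0).round().tolist(),c[i].round(),np.round(cv2.minAreaRect(q[:,:2].astype(np.float32))[0],4),np.round(cv2.minAreaRect(q[:,:2].astype(np.float32))[1:][0],4),cv2.minAreaRect(q[:,:2].astype(np.float32))[2]))
    return out
E
python3 - <<'E'
from m import *
for n in('scene','side'):
    im=dict(np.load(f'pics/{n}.npz')); P,px,hsv,box,wood,f,r=rackfit(im)
    print(n,f.sum(),r); print(cv2.boxPoints(r).round(4).tolist())
    for t in tops(P,px,hsv,box): print(t)
    # rail: light, grey, z~47
    rl=box&(abs(P[...,2]-.047)<.004)&(hsv[...,1]<60)&(hsv[...,2]>130)&(P[...,1]<.30)
    q=P[rl][:,:2].astype(np.float32); print('rail',len(q),cv2.minAreaRect(q) if len(q)>3 else '')
    if len(q)>3: print(cv2.fitLine(q,cv2.DIST_HUBER,0,.01,.01).ravel())
    # lip top z 46 wood
    lp=wood&(abs(P[...,2]-.045)<.004)&(P[...,0]>.6); q=P[lp][:,:2].astype(np.float32)
    print('lip',len(q),cv2.minAreaRect(q) if len(q)>3 else '')
    bk=box&(hsv[...,2]<60)&(P[...,2]>.02)&(P[...,1]>.22)&(P[...,0]<.5)&(P[...,0]>.42); q=P[bk]; print('black',len(q),q.min(0),q.max(0),q.mean(0))
E
```

```text
scene 1680 ((0.5473470687866211, 0.2826368808746338), (0.3056124150753021, 0.1787278950214386), 9.582576751708984)
[[0.38179999589920044, 0.34529998898506165], [0.4115000069141388, 0.16910000145435333], [0.7128999829292297, 0.2199999988079071], [0.6830999851226807, 0.3962000012397766]]
([144.0, 171.0, 186.0], array([182., 224.]), array([0.6265, 0.3347]), array([0.0313, 0.0842]), 13.590991973876953)
([137.0, 158.0, 188.0], array([196., 234.]), array([0.5714, 0.3335]), array([0.0662, 0.1083]), 11.870587348937988)
([125.0, 145.0, 136.0], array([218., 240.]), array([0.5201, 0.3108]), array([0.0306, 0.0866]), 12.866606712341309)
rail 239 ((0.5627520680427551, 0.2500160336494446), (0.07319618761539459, 0.3115907311439514), 86.37115478515625)
[0.9877825  0.1558391  0.5308293  0.25530168]
lip 30 ((0.643446147441864, 0.3792456090450287), (0.010342235676944256, 0.020322127267718315), 27.13074493408203)
black 392 [0.4566196  0.23497151 0.02030555] [0.48688029 0.32410191 0.06145143] [0.46609829 0.28511274 0.04414066]
side 1789 ((0.55244380235672, 0.2694307565689087), (0.2965419590473175, 0.19721
[... 345 characters left out ...]
rray([235., 253.]), array([0.5923, 0.3249]), array([0.0273, 0.0846]), 11.693431854248047)
([169.0, 202.0, 217.0], array([219., 254.]), array([0.6272, 0.332 ]), array([0.0275, 0.0866]), 13.125560760498047)
([161.0, 180.0, 225.0], array([251., 259.]), array([0.5545, 0.3412]), array([0.0278, 0.0849]), 12.198963165283203)
rail 249 ((0.5629482269287109, 0.2557690739631653), (0.08686468005180359, 0.3094254732131958), 87.32038879394531)
[0.9833444 0.181752  0.5726291 0.2636565]
lip 145 ((0.6701934337615967, 0.30127084255218506), (0.026363693177700043, 0.18379029631614685), 22.306640625)
black 15 [0.46449859 0.2363671  0.03437751] [0.49067354 0.31979441 0.06364846] [0.47338933 0.27497854 0.05255629]
```

Run:
```python
from m import *
for n in('scene','side'):
    im=dict(np.load(f'pics/{n}.npz')); P,px,hsv,box,wood,f,r=rackfit(im)
    # open-side edge: per x-bin max y of floor
    q=P[wood&(P[...,2]<.02)&(P[...,2]>.008)]
    E=[];
    for a in np.arange(.40,.62,.008):
        s=q[(q[:,0]>a)&(q[:,0]<a+.008)&(q[:,2]>.0115)]
        if len(s)>5: i=s[:,1].argmax(); E.append(s[i,:2])
    l=cv2.fitLine(np.float32(E),cv2.DIST_HUBER,0,.001,.001).ravel(); print(n,'edge',np.degrees(np.arctan2(l[1],l[0])),l)
    psi=np.radians(12.3); c,s=np.cos(psi),np.sin(psi); R=np.array([[c,s],[-s,c]])
    def rk(m): return P[m][:,:2]@R.T
    a=rk(f&(P[...,1]>.24)); print('floor along',np.percentile(a[:,0],[.3,1,3]), 'across',np.percentile(a[:,1],[90,97,99,99.7]))
    w=rk(wood&(P[...,2]>.02)&(P[...,2]<.046)&(P[...,0]>.6)); print('lip along',np.percentile(w[:,0],[2,10,50,90,98]))
    for t in tops(P,px,hsv,box): print(t[0],R@t[2],t[3])
    g=box&(P[...,2]>.03)&(P[...,2]<.068)&(P[...,0]<.5)&(P[...,0]>.42)
    b=P[g]; br=b[:,:2]@R.T; v=hsv[g][:,2]; sel=br[:,1]>.17
    for nm,k in dict(dark=v<70,light=v>120).items():
        d=br[sel&k]; print(nm,len(d),np.percentile(d,[2,10,50,90,98],axis=0).round(4).tolist())
```

```text
scene edge 12.079528 [0.97785807 0.20926918 0.50195843 0.35877582]
floor along [0.44564533 0.44632864 0.44757046] across [0.24154044 0.24341245 0.24403453 0.24459092]
lip along [0.70272802 0.70377274 0.70605853 0.72014799 0.7422404 ]
[144.0, 171.0, 186.0] [0.68342032 0.19355362] [0.0313 0.0842]
[137.0, 158.0, 188.0] [0.62932948 0.20411914] [0.0662 0.1083]
[125.0, 145.0, 136.0] [0.57437125 0.19286866] [0.0306 0.0866]
dark 200 [[0.5144, 0.1752], [0.5149, 0.1802], [0.517, 0.1999], [0.5266, 0.2156], [0.5304, 0.2189]]
light 83 [[0.5267, 0.1729], [0.5271, 0.1825], [0.5285, 0.2232], [0.5314, 0.2348], [0.5621, 0.2354]]
side edge 12.273492 [0.977144   0.21257833 0.49514413 0.35629272]
floor along [0.44949737 0.45063729 0.45375364] across [0.24055905 0.24211448 0.24308709 0.24364811]
lip along [0.6651741  0.66798627 0.70971936 0.74087334 0.74753116]
[152.0, 177.0, 170.0] [0.57538577 0.19141927] [0.0281 0.0878]
[169.0, 202.0, 218.0] [0.64791767 0.19126421] [0.0273 0.0846]
[169.0, 202.0, 217.0] [0.68352907 0.19076647] [0.0275 0.0866]
[161.0, 180.0, 225.0] [0.61445774 0.2152426 ] [0.0278 0.0849]
dark 39 [[0.5195, 0.1754], [0.5196, 0.1808], [0.522, 0.2098], [0.5239, 0.2143], [0.5243, 0.2155]]
light 91 [[0.5278, 0.1766], [0.5289, 0.1842], [0.5316, 0.2226], [0.5343, 0.2325], [0.5623, 0.2335]]
```

```bash
python3 -m creep '[[0.5,-0.1,0,0,0.5],[0.96,-0.2,0,0,0],[0.96,-0.2,0,0,0],[0.96,-0.2,0,0,0],[0.96,-0.2,0,0,0],[0.96,-0.2,0,0,0],[0.96,-0.2,0,0,0],[0.96,-0.2,0,0,0],[0.96,-0.2,0,0,0],[0.96,-0.2,0,0,0],[0.96,-0.2,0,0,0],[0.5,-0.1,0,0,0]]'
python3 -m creep '[[0,0,0,1,0],[0,0,0,1,0],[0,0,0,1,0],[0,0,0,1,0],[0,0,0,1,0],[0,0,0,1,0],[0,0,0,1,0],[0,0,0,1,0],[0,0,0,1,0],[0,0,0,1,0]]'
python3 -m creep '[[0,0,0,1,0],[0,0,0,1,0],[0,0,0,1,0],[0,0,0,1,0],[0,0,0,1,0],[0,0,0,1,0],[0,0,0,1,0],[0,0,0,1,0],[0,0,0,1,0],[0,0,0,0.43,0],[0,0,0,0,0]]'
cat > t.py <<'E'
from h import *
PSI=np.radians(12.2); O=None
def rack(p):
    c,s=np.cos(PSI),np.sin(PSI); a,b=c*p[0]+s*p[1],-s*p[0]+c*p[1]
    return np.array([a-OA,b-OB,p[2]])
OA,OB=.581,.1914
def state():
    o=readout.observe(); R=rotm(o['ee_rot']); print('t',o['clock'],'rack mm',(rack(o['position'])*1e3).round(1),'yaw x',np.degrees(np.arctan2(R[1,0],R[0,0])).round(2),'z',R[:,2].round(3),'F tool',(R.T@o['force']).round(1),'w',round(o['width'],3))
if __name__=='__main__': state()
E
python3 t.py
```

```text
clock: 1.6
position: [0.5344, 0.4276, 0.1975]
ee_rot: [-2.216, -2.225, 0.001]
force: [0.6, -0.7, 0.3]
width: 0.006
gripper_force: 0.0
clock: 2.85
position: [0.5368, 0.4236, 0.1978]
ee_rot: [2.849, 1.323, -0.001]
force: [0.1, -0.7, 0.3]
width: 0.004
gripper_force: 0.0
clock: 4.22
position: [0.5369, 0.4239, 0.1978]
ee_rot: [3.123, 0.337, -0.0]
force: [0.1, -0.3, -0.5]
width: 0.002
gripper_force: 0.0
t 4.225 rack mm [ 33.4 109.4 197.8] yaw x 12.31 z [-0. -0. -1.] F tool [0.  0.3 0.5] w 0.002
```

```bash
python3 -m creep '[[0,0,0.8,0,0],[0,0,0.9,0,0],[0,0,0.9,0,0],[0,0,0.9,0,0],[0,0,0.7,0,0],[0,0,0,0,0]]'; python3 t.py
python3 - <<'E'
from h import *
im=grab('side'); cv2.imwrite('pics/side2.png',cv2.resize(im['pixels'][150:310,170:370],None,fx=3.7,fy=3.7))
E
```

```text
clock: 4.97
position: [0.5355, 0.4228, 0.0276]
ee_rot: [3.121, 0.337, -0.006]
force: [-0.0, 1.2, -0.2]
width: 0.005
gripper_force: 0.0
t 4.975 rack mm [ 31.8 108.6  27.6] yaw x 12.32 z [-0.003 -0.003 -1.   ] F tool [ 0.2 -1.1  0.2] w 0.005
```

View pics/side2.png

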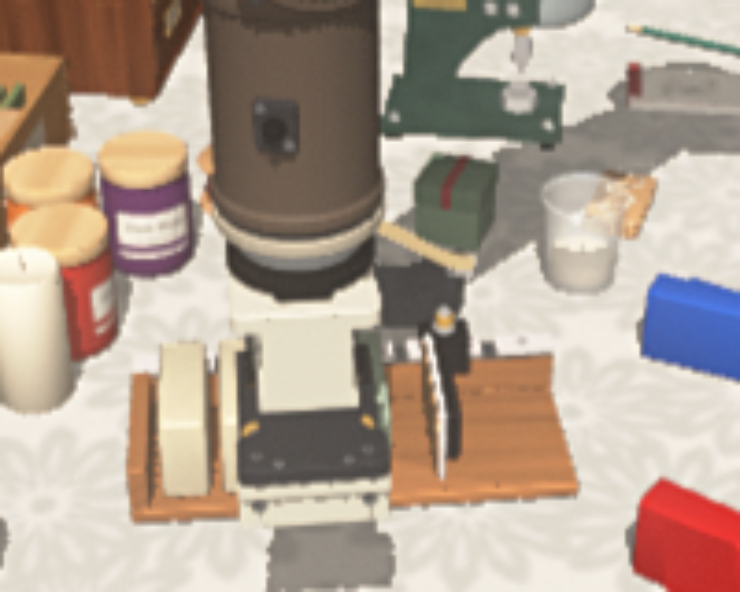

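The gripper hangs clear in front of the pink bar. I'll approach in small steps and watch the force.

```bash
python3 -m creep '[[0.02,0.2,-0.05,0,0],[0.02,0.2,-0.05,0,0],[0,0.1,0,0,0],[0,0.1,0,0,0]]' ; python3 t.py; python3 -m creep '[[0,0.1,0,0,0],[0,0.1,0,0,0]]'; python3 t.py;python3 -m creep '[[0,0.1,0,0,0],[0,0.1,0,0,0]]'; python3 t.py
```

```text
clock: 5.52
position: [0.544, 0.4006, 0.0343]
ee_rot: [-3.123, -0.335, -0.001]
force: [-0.6, -0.3, 0.0]
width: 0.005
gripper_force: 0.0
t 5.525 rack mm [35.4 85.2 34.3] yaw x 12.26 z [ 0.     0.001 -1.   ] F tool [-0.7  0.2 -0. ] w 0.005
clock: 5.78
position: [0.5454, 0.3929, 0.0337]
ee_rot: [3.123, 0.336, -0.0]
force: [0.0, 0.7, -1.1]
width: 0.004
gripper_force: 0.1
t 5.775 rack mm [35.1 77.3 33.7] yaw x 12.29 z [-0. -0. -1.] F tool [ 0.2 -0.7  1.1] w 0.004
clock: 6.02
position: [0.5471, 0.3852, 0.0338]
ee_rot: [-3.123, -0.336, -0.0]
force: [-0.2, 0.9, 0.8]
width: 0.005
gripper_force: 0.3
t 6.025 rack mm [35.2 69.5 33.8] yaw x 12.29 z [ 0.  0. -1.] F tool [-0.  -0.9 -0.8] w 0.005
```

```bash
python3 -m creep '[[-0.02,0.08,0,0,0],[-0.02,0.07,0,0,0]]' >/dev/null; python3 t.py
python3 - <<'E'
from m import *
im=grab('side'); P,px,hsv,box,wood,f,r=rackfit(im)
import t
for x in tops(P,px,hsv,box): print(x[0],x[1],t.rack([*x[2],0])*1e3,x[3])
pk=(hsv[...,1]>35)&((hsv[...,0]>165)|(hsv[...,0]<10))&(hsv[...,2]>150)&box&(P[...,2]>.03); q=np.array([t.rack(p) for p in P[pk]]); print(len(q),np.percentile(q,[2,50,98],axis=0).round(4))
E
```

```text
t 6.275 rack mm [33.6 63.4 33.9] yaw x 12.28 z [ 0.  0. -1.] F tool [ 0.3 -0.5 -0.9] w 0.005
[182.0, 214.0, 228.0] [219. 254.] [102.58075682   1.39657391   0.        ] [0.0274 0.0838]
138 [[ 0.0211 -0.1368  0.0305]
 [ 0.043   0.0484  0.0442]
 [ 0.1696  0.053   0.0734]]
```

```bash
for i in 1; do python3 -m creep '[[0,0.04,0,0,0],[0,0.04,0,0,0]]' >/dev/null; python3 t.py; python3 -m creep '[[0,0.03,0,0,0],[0,0.02,0,0,0]]' >/dev/null; python3 t.py; python3 -m creep '[[0,0.02,0,0,0],[0,0.02,0,0,0]]'>/dev/null;  python3 t.py; done
```

```text
t 6.575 rack mm [33.6 60.4 33.9] yaw x 12.28 z [ 0.  0. -1.] F tool [-0.4 -1.  -0. ] w 0.008
t 6.825 rack mm [33.6 58.3 33.9] yaw x 12.27 z [ 0.  0. -1.] F tool [ 0.1 -0.6  0.5] w 0.004
t 7.075 rack mm [33.6 56.7 33.8] yaw x 12.28 z [ 0.  0. -1.] F tool [ 0.3 -1.1 -0.3] w 0.005
```

```bash
python3 -m creep '[[0,0.02,0,0,0],[0,0.02,0,0,0]]' >/dev/null; python3 t.py; python3 -m creep '[[0,0.02,0,0,0],[0,0.01,0,0,0]]'>/dev/null;  python3 t.py
python3 - <<'E'
from m import *
im=grab('side'); P,px,hsv,box,wood,f,r=rackfit(im)
import t
q=np.array([t.rack(p) for p in P.reshape(-1,3)]).reshape(P.shape)
m=(q[...,0]>.0)&(q[...,0]<.13)&(q[...,1]>.035)&(q[...,1]<.06)&(q[...,2]>.022)&(q[...,2]<.062)&(im['z_map']>0)
for a in range(0,130,6):
    k=m&(q[...,0]>a/1e3)&(q[...,0]<a/1e3+.006)
    if k.sum()>3: print(a,k.sum(),np.median(q[k][:,1]).round(4),np.median(px[k],axis=0))
E
```

```text
t 7.325 rack mm [33.6 55.1 33.8] yaw x 12.27 z [-0.  0. -1.] F tool [ 0.1 -1.8 -0.1] w 0.006
t 7.575 rack mm [33.6 53.8 33.8] yaw x 12.27 z [ 0. -0. -1.] F tool [-0.7 -1.2  0.8] w 0.002
0 32 0.0411 [112.  128.5 124.5]
6 10 0.0388 [ 98.  111.  109.5]
18 29 0.041 [114. 127. 159.]
24 31 0.0412 [116. 128. 161.]
30 25 0.0405 [116. 130. 163.]
36 28 0.0415 [118. 131. 164.]
42 21 0.0407 [117. 129. 163.]
48 8 0.0394 [106.5 124.5 137.5]
54 25 0.041 [121. 142. 155.]
60 31 0.0403 [168. 201. 219.]
66 30 0.0411 [172. 206. 222.]
72 39 0.0409 [176. 210. 225.]
78 16 0.0397 [169.5 201.5 218. ]
84 10 0.0403 [111.5 131.5 144.5]
90 43 0.0409 [170. 203. 221.]
96 40 0.041 [173.  207.5 223.5]
102 39 0.0412 [174. 209. 225.]
108 44 0.041 [177.  211.5 226.5]
114 15 0.0404 [167. 198. 216.]
120 17 0.0476 [ 78. 106. 147.]
126 28 0.05 [ 88.5 127.  180.5]
```

```bash
python3 -m creep '[[0,0.02,0,0,0],[0,0.01,0,0,0]]' >/dev/null; python3 t.py; python3 -m creep '[[0,0.02,0,0,0],[0,0.01,0,0,0]]'>/dev/null;  python3 t.py
```

```text
t 7.875 rack mm [33.6 52.7 33.8] yaw x 12.28 z [ 0. -0. -1.] F tool [ 0.2 -0.4 -0.4] w 0.007
t 8.125 rack mm [33.6 51.4 33.9] yaw x 12.27 z [ 0. -0. -1.] F tool [-0.4 -1.  -0.5] w 0.007
```

```bash
python3 -m creep '[[0,0.02,0,0,0],[0,0.01,0,0,0]]' >/dev/null; python3 t.py; python3 -m creep '[[0,0.01,0,0,0],[0,0.01,0,0,0]]'>/dev/null;  python3 t.py;  python3 - <<'E'
from m import *
im=grab('side'); P,px,hsv,box,wood,f,r=rackfit(im)
import t
q=np.array([t.rack(p) for p in P.reshape(-1,3)]).reshape(P.shape)
m=(q[...,0]>.0)&(q[...,0]<.13)&(q[...,1]>.032)&(q[...,1]<.06)&(q[...,2]>.022)&(q[...,2]<.062)&(im['z_map']>0)
for a in (0,24,30,36,66,72,96,102):
    k=m&(q[...,0]>a/1e3)&(q[...,0]<a/1e3+.006)
    if k.sum()>3: print(a,k.sum(),np.median(q[k][:,1]).round(4),np.median(px[k],axis=0))
cv2.imwrite('pics/side3.png',cv2.resize(im['pixels'][200:310,190:340],None,fx=5,fy=5))
E
```

```text
t 8.375 rack mm [33.6 51.  33.9] yaw x 12.3 z [-0.     0.001 -1.   ] F tool [-0.4 -3.6 -0.8] w 0.004
t 8.625 rack mm [33.6 50.8 34.1] yaw x 12.32 z [ 0.     0.002 -1.   ] F tool [ 0.1 -5.3 -1.4] w 0.006
0 35 0.041 [112. 129. 125.]
24 32 0.0385 [116. 129. 161.]
30 27 0.0388 [116. 130. 163.]
36 27 0.0385 [118. 131. 164.]
66 35 0.0403 [172. 205. 222.]
72 40 0.0406 [175.5 209.  224.5]
96 36 0.0417 [172.5 206.  222.5]
102 40 0.0415 [174.  208.  224.5]
```

View pics/side3.png

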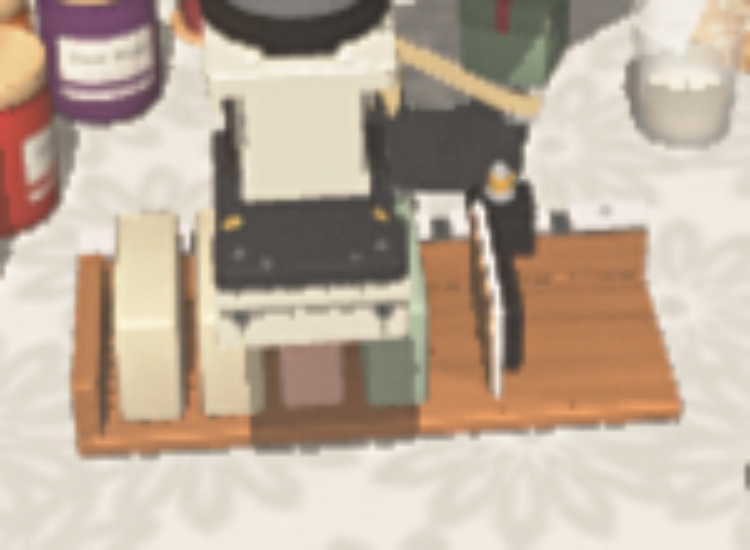

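The pink bar is against the fence: the force rose to 5 N, and its face sits behind the neighbours' faces at (310,375). Now I'll retreat and check overhead clearance for the stop push.

```bash
python3 -m creep '[[0,-0.1,0,0,0],[0,-0.4,0,0,0],[0,0,-0.7,0,0],[0,0,-0.8,0,0],[0,0,-0.7,0,0],[-0.7,0.35,0,0,0],[-0.7,0.35,0,0,0],[-0.7,0.35,0,0,0],[-0.7,0.35,0,0,0],[-0.54,0.3,0,0,0],[0,0,0,0,0]]' >/dev/null; python3 t.py;  python3 - <<'E'
from m import *
import t
im=grab('side'); P=pts(im); px=im['pixels']; hsv=cv2.cvtColor(px,cv2.COLOR_BGR2HSV)
im0=dict(np.load('pics/scene.npz')); P0=pts(im0)
q=np.array([t.rack(p) for p in P0.reshape(-1,3)]).reshape(P.shape)
for y0 in (-125,-100,-75,-50,0,50):
    k=(q[...,0]>-.15)&(q[...,0]<.03)&(q[...,1]>y0/1e3)&(q[...,1]<y0/1e3+.025)&(q[...,2]<.2); print(y0,np.percentile(q[k][:,2],[90,99,100]).round(3))
k=(q[...,0]>-.08)&(q[...,0]<-.04)&(q[...,1]>-.03)&(q[...,1]<.05)&(q[...,2]>.022)
h0=cv2.cvtColor(im0['pixels'],cv2.COLOR_BGR2HSV)
d=q[k&(h0[...,2]<70)&(q[...,2]<.05)]; print('block',len(d),np.percentile(d,[2,10,50,90,98],axis=0).round(4).tolist())
cv2.imwrite('pics/side4.png',cv2.resize(px[150:310,170:370],None,fx=3.7,fy=3.7))
E
```

```text
t 10.05 rack mm [-101.3    1.   121.9] yaw x 12.28 z [-0.001 -0.001 -1.   ] F tool [ 0.1 -0.5 -0.5] w 0.003
-125 [0.001 0.002 0.003]
-100 [0.001 0.002 0.002]
-75 [0.06  0.073 0.074]
-50 [0.06  0.071 0.075]
0 [0.069 0.071 0.071]
50 [0.045 0.07  0.072]
block 186 [[-0.0673, -0.0182, 0.0222], [-0.0665, -0.0107, 0.0247], [-0.0652, 0.0109, 0.0368], [-0.0571, 0.0253, 0.0491], [-0.0533, 0.0268, 0.0497]]
```

View pics/side4.png

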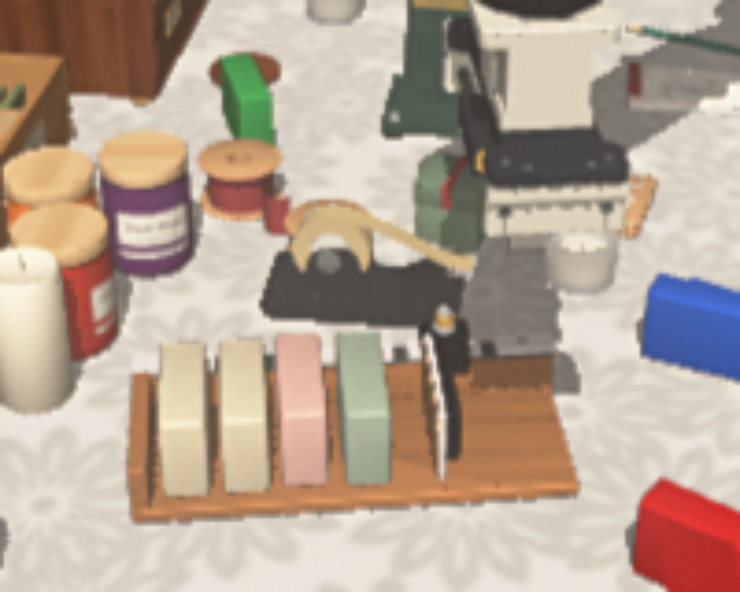

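The row is aligned and the stop is still near the start, with the tool hovering behind it at (525,240). Now I'll descend and find contact.

```bash
python3 -m creep '[[0,0.02,0.7,0,0],[0,0,0.8,0,0],[0,0,0.67,0,0],[0,0,0,0,0],[0.2,0,0,0,0],[0.2,0,0,0,0],[0,0,0,0,0]]' >/dev/null; python3 t.py; python3 -m creep '[[0.08,0,0,0,0],[0.07,0,0,0,0]]' >/dev/null; python3 t.py;python3 -m creep '[[0.05,0,0,0,0],[0.05,0,0,0,0]]' >/dev/null; python3 t.py
```

```text
t 10.975 rack mm [-82.2   0.8  35.9] yaw x 12.24 z [ 0.002  0.001 -1.   ] F tool [0.1 0.4 0.2] w 0.004
t 11.225 rack mm [-77.8   0.6  35.2] yaw x 12.28 z [ 0.  0. -1.] F tool [-0.7 -0.4 -0.8] w 0.006
t 11.475 rack mm [-73.9   0.6  35. ] yaw x 12.28 z [-0. -0. -1.] F tool [-0.4 -0.8 -0.1] w 0.002
```

```bash
for i in 1; do python3 -m creep '[[0.03,0,0,0,0],[0.03,0,0,0,0]]' >/dev/null; python3 t.py; python3 -m creep '[[0.03,0,0,0,0],[0.03,0,0,0,0]]' >/dev/null; python3 t.py; python3 -m creep '[[0.03,0,0,0,0],[0.03,0,0,0,0]]' >/dev/null; python3 t.py; python3 -m creep '[[0.03,0,0,0,0],[0.03,0,0,0,0]]' >/dev/null; python3 t.py; done
```

```text
t 11.725 rack mm [-71.5   0.6  35. ] yaw x 12.28 z [-0. -0. -1.] F tool [-0.5 -1.   0.6] w 0.003
t 11.975 rack mm [-69.1   0.6  35. ] yaw x 12.28 z [-0. -0. -1.] F tool [-0.  -0.6 -0.2] w 0.005
t 12.225 rack mm [-66.7   0.6  35. ] yaw x 12.28 z [ 0.  0. -1.] F tool [-0.   0.5 -0.3] w 0.002
t 12.475 rack mm [-64.3   0.6  35. ] yaw x 12.27 z [ 0.  0. -1.] F tool [ 0.3 -0.1 -0.1] w 0.007
```

Run:
```python
from m import *
import t
for n in('scene','side'):
  im=grab(n); P=pts(im); hsv=cv2.cvtColor(im['pixels'],cv2.COLOR_BGR2HSV)
  q=np.array([t.rack(p) for p in P.reshape(-1,3)]).reshape(P.shape)
  k=(abs(q[...,0]+.055)<.035)&(q[...,1]>-.03)&(q[...,1]<.06)&(q[...,2]>.02)&(q[...,2]<.068)&(im['z_map']>0)
  for nm,s in dict(dark=hsv[...,2]<70,light=hsv[...,2]>120).items():
    d=q[k&s]; print(n,nm,len(d),np.percentile(d,[2,10,50,90,98],axis=0).round(4).tolist())
  if n=='side': cv2.imwrite('pics/side5.png',cv2.resize(im['pixels'][200:300,240:340],None,fx=6,fy=6))
```

```text
scene dark 242 [[-0.0672, -0.0154, 0.0211], [-0.0665, -0.0095, 0.0247], [-0.0651, 0.011, 0.04], [-0.0566, 0.0252, 0.0515], [-0.0472, 0.0263, 0.0528]]
scene light 45 [[-0.0545, 0.0389, 0.0228], [-0.0541, 0.0407, 0.0256], [-0.0529, 0.0427, 0.0407], [-0.0322, 0.0442, 0.0599], [-0.0204, 0.0448, 0.0645]]
side dark 49 [[-0.0629, -0.0086, 0.0239], [-0.0619, -0.0022, 0.028], [-0.0596, 0.021, 0.0507], [-0.0572, 0.0243, 0.0537], [-0.0567, 0.0249, 0.0541]]
side light 73 [[-0.0531, 0.0015, 0.0209], [-0.0525, 0.0127, 0.0284], [-0.0501, 0.0396, 0.054], [-0.048, 0.0428, 0.0661], [-0.0471, 0.0444, 0.067]]
```

View pics/side5.png

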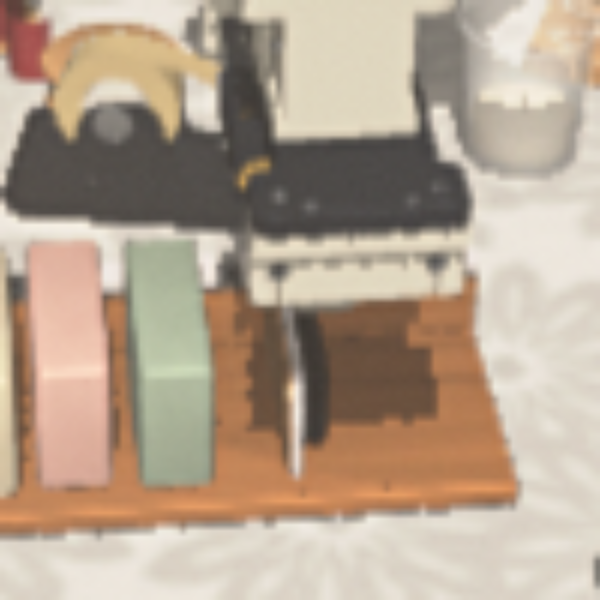

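```bash
for i in 1; do python3 -m creep '[[0.03,0,0,0,0],[0.03,0,0,0,0]]' >/dev/null; python3 t.py; python3 -m creep '[[0.03,0,0,0,0],[0.03,0,0,0,0]]' >/dev/null; python3 t.py; done
python3 - <<'E'
from m import *
import t
for n in('scene','side'):
  im=grab(n); P=pts(im); hsv=cv2.cvtColor(im['pixels'],cv2.COLOR_BGR2HSV)
  q=np.array([t.rack(p) for p in P.reshape(-1,3)]).reshape(P.shape)
  k=(abs(q[...,0]+.055)<.035)&(q[...,1]>.030)&(q[...,1]<.055)&(q[...,2]>.025)&(q[...,2]<.062)&(im['z_map']>0)&(hsv[...,1]<60)
  d=q[k]; print(n,len(d),np.percentile(d,[10,50,90],axis=0).round(4).tolist())
im=grab('wrist'); cv2.imwrite('pics/wrist1.png',im['pixels'])
E
```

```text
t 12.825 rack mm [-63.2   0.5  34.8] yaw x 12.29 z [-0.002 -0.001 -1.   ] F tool [-6.  -0.2 -3.3] w 0.007
t 13.075 rack mm [-60.7   0.6  34.8] yaw x 12.3 z [-0.002 -0.001 -1.   ] F tool [-4.8 -0.4 -2.7] w 0.008
scene 133 [[-0.0515, 0.0314, 0.0287], [-0.0486, 0.0376, 0.0431], [-0.0204, 0.0424, 0.0588]]
side 27 [[-0.0482, 0.039, 0.03], [-0.0461, 0.0405, 0.043], [-0.0458, 0.0426, 0.0595]]
```

View pics/wrist1.png

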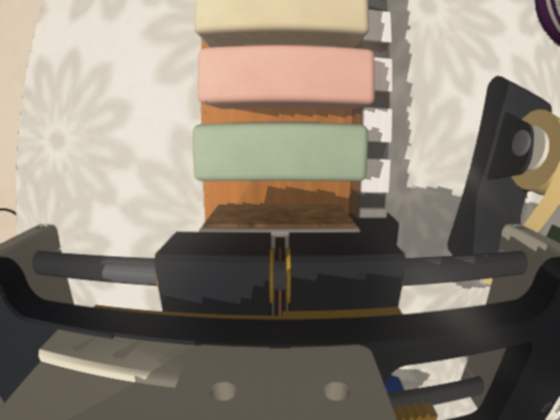

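Contact: 6 N as the stop left its notch. The wrist view shows the fingertips centred behind the block at (280,270) and the row straight ahead. I'll continue while watching the force.

```bash
python3 -m creep '[[0.04,0,0,0,0],[0.05,0,0,0,0],[0.05,0,0,0,0]]' >/dev/null; python3 t.py; python3 -m creep '[[0.05,0,0,0,0],[0.05,0,0,0,0],[0.05,0,0,0,0]]' >/dev/null; python3 t.py; python3 -m creep '[[0.05,0,0,0,0],[0.05,0,0,0,0],[0.05,0,0,0,0]]' >/dev/null; python3 t.py; python3 -m creep '[[0.03,0,0,0,0],[0.03,0,0,0,0]]' >/dev/null; python3 t.py; python3 -m creep '[[0.02,0,0,0,0],[0.03,0,0,0,0]]' >/dev/null; python3 t.py; python3 -m creep '[[0.02,0,0,0,0],[0.03,0,0,0,0]]' >/dev/null; python3 t.py; python3 -m creep '[[0.02,0,0,0,0],[0.03,0,0,0,0]]' >/dev/null; python3 t.py
```

```text
t 13.6 rack mm [-53.5   0.6  35.1] yaw x 12.27 z [ 0.001  0.    -1.   ] F tool [-1.5 -0.1  0.5] w 0.002
t 13.975 rack mm [-47.7   0.6  35. ] yaw x 12.27 z [ 0.  0. -1.] F tool [-0.8 -0.4  0.3] w 0.009
t 14.35 rack mm [-41.8   0.6  35. ] yaw x 12.27 z [ 0.  0. -1.] F tool [-0.9 -0.6  0.1] w 0.002
t 14.6 rack mm [-39.    0.7  35.2] yaw x 12.27 z [ 0.001  0.    -1.   ] F tool [ 0.6 -0.1  0.6] w 0.007
t 14.85 rack mm [-37.3   0.6  35.1] yaw x 12.28 z [ 0.  0. -1.] F tool [-0.4  1.   0.6] w 0.004
t 15.1 rack mm [-35.4   0.6  35.1] yaw x 12.28 z [ 0.  0. -1.] F tool [-0.3 -0.8  0. ] w 0.006
t 15.35 rack mm [-34.6   0.6  34.8] yaw x 12.29 z [-0.002 -0.001 -1.   ] F tool [-5.4 -0.7 -3.7] w 0.004
```

Notch 5 was felt: the force dropped at −39, with re-contact and 5 N at −35. The four-bar notch should therefore be at TCP x ≈ −6.5.

```bash
python3 -m creep '[[0.04,0,0,0,0],[0.04,0,0,0,0],[0.04,0,0,0,0]]' >/dev/null; python3 t.py; python3 -m creep '[[0.05,0,0,0,0],[0.05,0,0,0,0],[0.05,0,0,0,0]]' >/dev/null; python3 t.py; python3 -m creep '[[0.05,0,0,0,0],[0.04,0,0,0,0],[0.04,0,0,0,0]]' >/dev/null; python3 t.py; python3 -m creep '[[0.03,0,0,0,0],[0.03,0,0,0,0]]' >/dev/null; python3 t.py; python3 -m creep '[[0.03,0,0,0,0],[0,0,0,0,0]]' >/dev/null; python3 t.py
```

```text
t 15.725 rack mm [-28.9   0.6  35. ] yaw x 12.29 z [-0. -0. -1.] F tool [-2.3  0.7 -1.1] w -0.001
t 16.1 rack mm [-22.7   0.6  35. ] yaw x 12.28 z [-0. -0. -1.] F tool [-3.3 -0.3 -1.3] w 0.005
t 16.475 rack mm [-17.7   0.7  34.9] yaw x 12.28 z [-0. -0. -1.] F tool [-3.9  0.1 -1.5] w 0.004
t 16.725 rack mm [-15.1   0.6  35. ] yaw x 12.28 z [-0. -0. -1.] F tool [-3.5 -0.4 -0.4] w 0.008
t 16.975 rack mm [-13.7   0.7  35. ] yaw x 12.27 z [ 0.  0. -1.] F tool [-2.5 -0.4 -0.7] w 0.006
```

```bash
python3 -m creep '[[0.03,0,0,0,0],[0,0,0,0,0]]' >/dev/null; python3 t.py; python3 -m creep '[[0.03,0,0,0,0],[0,0,0,0,0]]' >/dev/null; python3 t.py; python3 -m creep '[[0.02,0,0,0,0],[0,0,0,0,0]]' >/dev/null; python3 t.py; python3 -m creep '[[0.02,0,0,0,0],[0,0,0,0,0]]' >/dev/null; python3 t.py
```

```text
t 17.225 rack mm [-12.5   0.6  35. ] yaw x 12.27 z [ 0.  0. -1.] F tool [-1.7 -0.2 -0.3] w 0.002
t 17.475 rack mm [-11.3   0.6  35.1] yaw x 12.27 z [ 0.  0. -1.] F tool [-2.1 -0.2 -0.6] w 0.007
t 17.725 rack mm [-10.4   0.7  35.1] yaw x 12.27 z [ 0.001  0.    -1.   ] F tool [-2.8  0.1  0.7] w 0.006
t 17.975 rack mm [-9.5  0.6 35.1] yaw x 12.27 z [ 0.001  0.    -1.   ] F tool [-0.5 -0.1  0. ] w 0.004
```

```bash
cat > s.py <<'E'
from m import *
import t
im=grab('side'); P=pts(im); hsv=cv2.cvtColor(im['pixels'],cv2.COLOR_BGR2HSV)
q=np.array([t.rack(p) for p in P.reshape(-1,3)]).reshape(P.shape)
k=(q[...,0]>-.02)&(q[...,0]<.03)&(q[...,1]>.030)&(q[...,1]<.055)&(q[...,2]>.025)&(q[...,2]<.062)&(im['z_map']>0)
d=q[k&(hsv[...,1]<60)]; print(len(d),np.percentile(d,[10,50,90],axis=0).round(4).tolist())
for z0 in (.03,.04,.05):
  for a in range(-12,132,4):
    j=(q[...,0]>a/1e3)&(q[...,0]<a/1e3+.004)&(q[...,1]>.03)&(q[...,1]<.05)&(q[...,2]>z0)&(q[...,2]<z0+.01)
    if z0==.04: print(a,j.sum(),im['pixels'][j].mean(0).round() if j.any() else '',q[j][:,1].mean().round(4) if j.any() else '')
cv2.imwrite('pics/side6.png',cv2.resize(im['pixels'][200:310,190:340],None,fx=5,fy=5))
E
python3 s.py
```

```text
155 [[0.0049, 0.0394, 0.0283], [0.0165, 0.0413, 0.0428], [0.0274, 0.0432, 0.0576]]
-12 0  
-8 0  
-4 0  
0 4 [214. 224. 238.] 0.0423
4 6 [122. 140. 157.] 0.0393
8 7 [144. 168. 162.] 0.04
12 4 [151. 175. 168.] 0.0417
16 8 [151. 176. 169.] 0.0417
20 6 [152. 177. 170.] 0.0407
24 8 [154. 179. 172.] 0.0408
28 6 [155. 182. 173.] 0.0417
32 7 [126. 145. 149.] 0.0389
36 3 [148. 165. 214.] 0.038
40 8 [161. 180. 226.] 0.0382
44 6 [160. 179. 225.] 0.0392
48 4 [162. 180. 226.] 0.0388
52 6 [162. 182. 227.] 0.0385
56 7 [166. 185. 230.] 0.0387
60 5 [149. 167. 211.] 0.0372
64 8 [152. 181. 199.] 0.0403
68 5 [170. 203. 221.] 0.0406
72 7 [170. 203. 221.] 0.041
76 6 [172. 205. 222.] 0.0398
80 7 [173. 207. 224.] 0.0398
84 7 [175. 208. 225.] 0.041
88 6 [162. 193. 211.] 0.0408
92 8 [155. 185. 203.] 0.0409
96 7 [171. 204. 222.] 0.041
100 6 [170. 204. 222.] 0.0416
104 6 [171. 205. 222.] 0.0412
108 5 [174. 208. 224.] 0.0415
112 7 [178. 212. 227.] 0.0409
116 6 [161. 194. 214.] 0.0398
120 0  
124 15 [ 83. 118. 168.] 0.0416
128 12 [ 88. 129. 188.] 0.0413
```

View pics/side6.png

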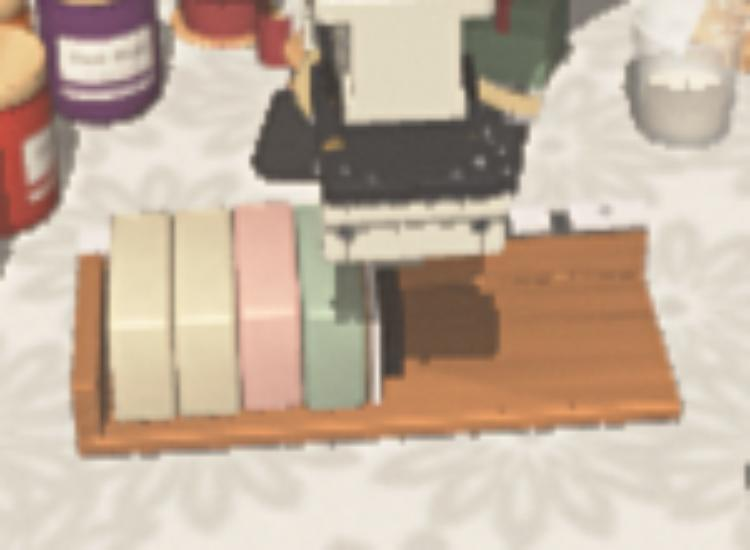

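```bash
python3 -m creep '[[0.02,0,0,0,0],[0,0,0,0,0]]' >/dev/null; python3 t.py; python3 -m creep '[[0.02,0,0,0,0],[0,0,0,0,0]]' >/dev/null; python3 t.py; python3 -m creep '[[0.02,0,0,0,0],[0,0,0,0,0]]' >/dev/null; python3 t.py
```

```text
t 18.275 rack mm [-8.8  0.6 35.2] yaw x 12.27 z [ 0.001  0.    -1.   ] F tool [ 0.2 -0.3 -0.1] w 0.006
t 18.525 rack mm [-8.   0.6 35.1] yaw x 12.27 z [ 0.001  0.    -1.   ] F tool [ 0.5 -0.4  0.5] w 0.005
t 18.775 rack mm [-7.4  0.7 35.1] yaw x 12.28 z [ 0.  0. -1.] F tool [0.2 0.  0.2] w 0.006
```

Force is zero from −9.5 to −7.4, so the stop has drawn itself ahead into the notch. I'll come away and verify.

```bash
python3 -m creep '[[-0.3,0,0,0,0],[-0.7,0,0,0,0],[0,0,-0.9,0,0],[0,0,-1,0,0],[0,0,-1,0,0],[-0.9,0,-0.7,0,0],[-0.9,0,0,0,0],[0,0,0,0,0],[0,0,0,0,0]]' >/dev/null; python3 t.py; python3 s.py | head -8
python3 - <<'E'
from m import *
import t
for n in('scene','side'):
    im=grab(n); P,px,hsv,box,wood,f,r=rackfit(im)
    for x in tops(P,px,hsv,box): print(n,x[0],(t.rack([*x[2],0])*1e3).round(1),x[3],round(x[4],1))
    q=np.array([t.rack(p) for p in P.reshape(-1,3)]).reshape(P.shape)
    b=(hsv[...,0]>12)&(hsv[...,0]<32)&(hsv[...,1]>60)&(q[...,1]>-.07)&(q[...,1]<-.04)&(q[...,2]>.055)&(q[...,2]<.09)&(q[...,0]<.03)&(q[...,0]>-.03)
    print('plunger',b.sum(),np.percentile(q[b],[5,50,95],axis=0).round(4).tolist() if b.any() else '')
cv2.imwrite('pics/fin.png',cv2.resize(px[195:305,195:335],None,fx=5.4,fy=5.4,interpolation=cv2.INTER_CUBIC))
E
```

```text
t 19.9 rack mm [-119.5    0.6  179.1] yaw x 12.3 z [ 0.  0. -1.] F tool [ 1.5  0.5 -0.4] w 0.006
143 [[0.007, 0.0396, 0.0289], [0.0183, 0.0414, 0.0439], [0.0275, 0.0434, 0.0588]]
-12 0  
-8 0  
-4 0  
0 0  
4 7 [165. 175. 190.] 0.041
8 6 [110. 134. 141.] 0.0403
12 4 [145. 169. 160.] 0.0425
scene [144.0, 168.0, 183.0] [62.4  0.4  0. ] [0.1208 0.0901] 13.0
plunger 21 [[-0.0139, -0.0548, 0.0596], [-0.0102, -0.0482, 0.0688], [0.0042, -0.0462, 0.0726]]
side [165.0, 192.0, 209.0] [62.6 -0.6  0. ] [0.1182 0.0883] 11.4
plunger 18 [[-0.0113, -0.0553, 0.0659], [-0.0063, -0.0493, 0.0709], [-0.0015, -0.0472, 0.0745]]
```

View pics/fin.png

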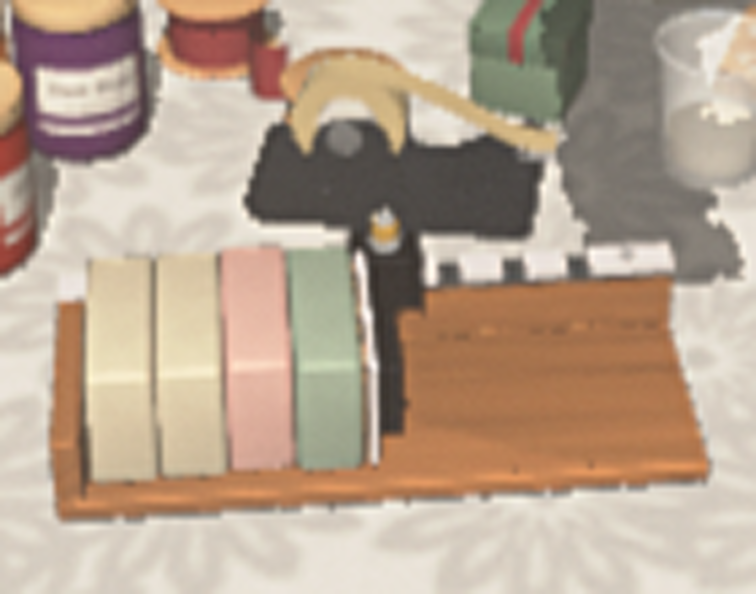

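The closed row sits between the lip (70,400) and the stop (380,360). The saddle covers the four-bar notch, three free notches show behind it, and the measured stop travel matches 0.0855. The neighbours stand where they were. Handing in.

```bash
python3 -c "
from cell import sign_off; print(sign_off())"
```

```text
the job is handed in; nothing more can be done
None
```

The job is done and handed in: the pink bar is back against the fence, and the stop has closed the four bars up to the lip and clicked into the four-bar notch, judged from the force falling to zero there and the stop's measured position. The arm is clear, and the last picture shows no neighbour disturbed.

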